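# Open the spring-jawed watch holder with the bayonet key and hold it open

### The arm

A 6-joint arm with a two-finger parallel gripper is mounted at the origin on the work surface. World frame = base frame: x ahead of the robot, y to its left, z up, the work surface at z = 0. Lengths are in m, angles in rad, forces in N, time in s.
With the tool pointing down it reaches from about 0.35 to 0.85 m from the base axis. Payload 8.1 kg.
Tool frame: the origin (TCP) lies at the very end of the fingers, on their centre line; the grasp point (between the pads) lies 19 mm behind it; z points along the fingers, y is the line along which they close (so a half turn about z gives the same grasp; the last joint's range is limited). The gripper opens to 93 mm and grips with 3 to 60 N. Pads are 15 mm wide; open, the fingers measure 128 mm over their backs; the gripper's body (75 mm by 188 mm) begins 65 mm behind the grasp point.
Start: joints at [-1.291, 0.13, 1.488, -0, 1.523, -0.085], TCP at [0.214, -0.561, 0.219] pointing down, gripper open.
Joint ranges: [-2.96, 2.96], [-0.89, 2.26], [0.02, 2.5], [-1.34, 4.48], [0, 2.73], [-2.66, 2.66]. Speed limits (rad/s): [2.39, 2.39, 2.79, 3.14, 3.14, 3.14].

### API

Orientations are given as a rotation vector (axis times angle).
In Python, from plant import robot gives the robot as it stands. The module is installed in compiled form; this text tells all that it offers.
- The arm moves only by the tool play_rows, never from a script. Its argument "increments" is text: rows parted by semicolons, each of 5 numbers parted by spaces: the shift along the tool's x, y, z in mm, then the turn about the tool's z in degrees, then the closure, from -1 (fully open) to 1 (shut). In form: dx dy dz yaw claw; .... A call has 1 to 20 rows; each row is the pose to reach, as a shift and turn from the pose commanded when the call began, along the tool's axes at that moment; what a row does not reach only later rows make up. A row lasts 1/10 s, in which the tool goes at most 50 mm and 8.59 degrees, less where a joint would pass 70% of its speed; a pose out of reach is approached as far as the arm can. A call with a gripper value outside its range is refused whole. The fingers move at their own pace and stop on an object; "force" is the grip in N (left out, the last holds). Time passes only in rows, so rows that repeat a pose let the fingers close. It gives the time, the measured TCP pose, the force, the opening and the grip force at its end, in the units of the state.
- robot.read_state(): the state, without advancing time (a new reading comes with each control period).
- robot.read_camera(name): name is "side" or "top" or "wrist"; returns the picture (480x640x3 uint8, blue, green, red); there is no depth.
- robot.calibration(name): a dict with "vertical_fov" (degrees; the focal length in pixels is half the picture's height over the tangent of half this angle, whatever the lens; pixels are square), "cx", "cy" (the principal point, pixels), "rvec" (rotation vector, rad) and "tvec" (3), from world to camera coordinates, as OpenCV has them. Camera axes: x right, y down, z forward; pixel columns grow to the right and rows downward; lengths in m; the calibration is good to about 2 mm. The wrist camera is an equidistant fisheye: a pixel r from the principal point sees the ray r / f radians off the axis. A picture is of the moment at which its call begins: read the wrist's pose just before it. calibration takes no time and is no camera call; for the wrist camera it gives the pose at the moment of the call.
- robot.close_job(): hands the job in; it is judged then, once.
Trained networks look in the newest picture that a camera, given by its name, has taken for a name from the list of things; names that differ only in an ending like _2 or _b are one class to them, and where a whole thing is asked for, a point or a joint stands for the part that bears it (a point fixed in the world has none). Each returns a list of dicts, best first, with "conf" (0 to 1); they miss things now and then, are a little off and sometimes report something else, mostly with a low value. They report only what shows in the picture. A call takes as long as a camera call.
- robot.recognise(camera, query): "centre" ([x, y, z] in m, in world coordinates, good to about 4 mm: the middle of the surface that is visible of it).
- robot.regions_of(camera, query): "pixels" (480x640 bool, what is visible of it).
- robot.landmark_of(camera, query): "centre" ([x, y, z] in m, in world coordinates, good to about 4 mm: a listed point, or the origin of a listed thing).
The state is a dict: "t": time; "q": joint angles; "dq": joint speeds; "joint_torque": joint torques, N m; "tool_pos": TCP position; "orientation": TCP orientation; "force": force on the tool from outside, world axes, zero at the start; "wrist_torque": the same for the moment, N m; "opening": finger opening in m; "gripper_force": force on a finger pad.
Only numpy, scipy, OpenCV 4.12 (cv2) and the standard library are available. Lean on these libraries where they do the work, as an engineer would, in place of code of your own. Each camera call takes 0.05 s, during which the arm holds its last target. There are 200 camera calls.

### The job

Pull the red-handled bayonet key straight up out of the tool stand, put its blade into the slot on top of the green watch holder, push it down against the spring until it is home and turn it a quarter turn clockwise (seen from above), which opens the jaws around the watch. Finish while still gripping the key there, pushed in and turned, so that the jaws stay open; leave the watch, the other two tools in the stand and the other things on the bench where they are.

Things in the scene. Friction and masses are not known exactly. Their poses are not given: they have to be found in the camera images.
- key: Bayonet key with red flat handle, 119 mm long, 60 g, upright in any one of the stand's slots. Origin: centre of its lower tip; z up the shaft, x along the wide side of blade and handle (half a turn makes no difference). From the tip up: blade 22 (x) by 6 (y) mm, 12 mm tall, last 2 mm tapered; shaft of 8 mm diameter; collar of 28 mm diameter at 65 to 69 mm; handle above.
- key_grip (a point): Where to grip the red handle, on the key's axis 96 mm above its tip; axes as the key's. The handle is 30 mm wide (x), 14 mm thick (y: close the fingers along y) and spans 69 to 119 mm above the tip.
- stand: Dark wooden tool stand, fixed, 180 (x) by 60 (y) by 80 mm high, origin centre of its underside. Three equal upright slots, 26 mm (x) by 10 mm (y), 72 mm deep, at x = -60, 0 and +60 mm. Tools stand in them with blades and handles along the stand's x, collars resting on its top: tips 15 mm above the bench, 65 mm deep in the slots.
- driver_yellow: Another tool in the stand with a yellow handle, outwardly as the key above the stand; to be left there. Origin: its lower tip.
- driver_black: Another tool in the stand with a black handle, outwardly as the key above the stand; to be left there. Origin: its lower tip.
- holder: Watch holder, fixed to the bench: green base 150 (x) by 100 (y) by 16 mm, origin centre of its underside; at its -x end an aluminium turret 60 by 60 mm, 60 mm high, with the key slot in its top; at its +x end two steel jaws around a watch, their tops 43 mm above the bench.
- socket (a point): Centre of the key slot at the turret's top face, 60 mm above the bench, axes as the holder's. Slot 26 mm (x) by 10 mm (y), chamfered, through a plate 5 mm thick. Below it a brass pocket (24 by 8 mm) on a spring plunger: the tip meets its floor 14 mm below the top face; 3 mm further the blade is free to turn under the plate, 10 mm further is the bottom. Turned, it is caught under the plate.
- plunger (a joint): How far the key has pressed the spring plunger down, m: 0 at rest, 0.010 at the bottom. The spring needs 3 N to start and 10 N at the bottom.
- spindle (a joint): Angle of the brass pocket turned by the key, rad: 0 at rest, grows clockwise seen from above, stop at 1.65. A return spring pulls it back (0.02 N m at 0, 0.1 N m at a quarter turn): let go, the key turns back and is freed; the pocket follows the key with about 0.1 to 0.15 rad of play. It drives the jaws: 5 mm each per rad.
- watch: Round watch head, 40 mm diameter, 10 mm thick, blue dial, lying on a rest 30 mm above the bench between the jaws, at x = +42 mm of the holder. Origin: centre of its underside.
- loupe: Black eye loupe, 36 mm diameter, 30 mm high, on the bench. Origin: centre of its underside.
- tin_red: Red round tin, 42 mm diameter, 16 mm high, on the bench. Origin: centre of its underside.
- tin_yellow: Yellow round tin, 42 mm diameter, 16 mm high, on the bench. Origin: centre of its underside.
- oil_bottle: Small amber oil bottle, 28 mm diameter, 60 mm high, on the bench. Origin: centre of its underside.
- pliers: Small pliers with yellow and black grips, about 145 mm long and 12 mm high, lying on the bench. Origin: at the pivot, on the bench.

How it is judged:
By the outcome, as a careful person would: the job done as asked, in the order asked, and still so for the second after the job is handed in, while the arm keeps its last pose, push and grip.
It also fails if it takes over 43 s, if anything falls off the work surface, if the arm or the gripper's body presses on something with over 40 N, if the wrist force passes 120 N, or if a joint passes its speed limit or range.

## Working session

There is one attempt and no reset: what is moved stays moved. The work goes in short steps, Python scripts to look and compute and a tool call to move; the robot and the scene stay as the last step left them, time stands still between calls to the robot, and variables do not carry over. Pictures are saved under pics/ and viewed, at most 10 in all, crops included, and the job is handed in when it is done.

Besides the shell and the picture viewer there is one more tool, called after ">>>" as name(argument=value, ...), one argument or row to a line, values as JSON. play_rows: Moves the arm, as the interface text tells. Its arguments: {"type":"object","properties":{"increments":{"type":"string"},"force":{"type":"number"}},"required":["increments"]}

```bash
mkdir -p pics; python3 - <<'E'
from plant import robot
import cv2,numpy as np
a=robot.read_camera("top");b=robot.read_camera("side")
cv2.imwrite("pics/top.png",a);cv2.imwrite("pics/side.png",b)
for c in("top","side"):
  for n in("key","key_grip","stand","holder","socket","driver_yellow","driver_black","watch"):
    print(c,n,[(np.round(d["centre"],4).tolist(),round(d["conf"],2)) for d in robot.landmark_of(c,n)[:2]])
s=robot.read_state();print(s["t"],s["tool_pos"],s["orientation"],s["force"])
for c in("top","side","wrist"):print(robot.calibration(c))
E
```

```text
top key [([0.4643, -0.3217, 0.013], 0.83)]
top key_grip [([0.4649, -0.3244, 0.1098], 0.53)]
top stand [([0.5074, -0.2842, -0.0009], 0.93), ([0.7407, 0.0669, 0.0011], 0.63)]
top holder [([0.5848, 0.2061, -0.0044], 0.65), ([0.7294, -0.0428, 0.0028], 0.65)]
top socket [([0.5572, 0.1754, 0.0567], 0.94), ([0.6113, 0.2359, 0.0324], 0.48)]
top driver_yellow [([0.5096, -0.2826, 0.0169], 0.49)]
top driver_black [([0.5535, -0.2377, 0.0148], 0.49)]
top watch [([0.6099, 0.2333, 0.0317], 0.79), ([0.5059, -0.2815, -0.0003], 0.53)]
side key [([0.4638, -0.3224, 0.0188], 0.72)]
side key_grip [([0.4645, -0.3284, 0.1109], 0.91)]
side stand [([0.5069, -0.2791, -0.0004], 0.83)]
side holder [([0.582, 0.2044, 0.0029], 0.67)]
side socket [([0.5566, 0.175, 0.0583], 0.85)]
side driver_yellow []
side driver_black [([0.5483, -0.24, 0.0121], 0.69), ([0.5672, -0.4212, -0.0016], 0.49)]
side watch [([0.6107, 0.2407, 0.0375], 0.75), ([0.5672, -0.4208, -0.0001], 0.61)]
0.9 [ 0.21409083 -0.56052626  0.21867135] [ 3.08941921e+00  5.69851499e-01 -2.31691940e-05] [ 0.69721364  0.22985939 -0.35329004]
{'vertical_fov': 56.425134351527696, 'cx': 324.88124642641736, 'cy': 234.4151804220324, 'rvec': array([ 2.19263203, -2.13107334,  0.1546231 ]), 'tvec': array([-0.0236968 ,  0.57120242,  0.91391039])}
{'vertical_fov': 46.49327957533721, 'cx': 316.47643445159554, 'cy': 245.40606734683536, 'rvec': array([ 2.43416539, -0.46084438,  0.18305777]), 'tvec': array([-0.53592967,  0.20866105,  1.05196558])}
{'vertical_fov': 65.70646984690485, 'cx': 317.42090536630644, 'cy': 236.83434690235893, 'rvec': array([-2.37801606,  1.63798308,  0.24398551]), 'tvec': array([-0.60001663, -0.03372535,  0.39184292])}
```

View pics/top.png

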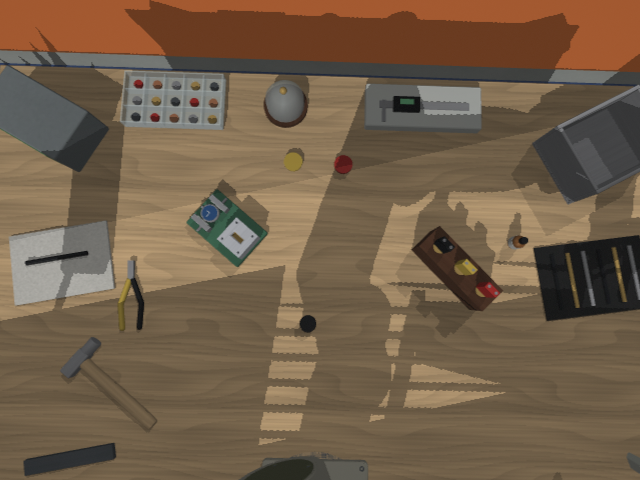

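View pics/side.png

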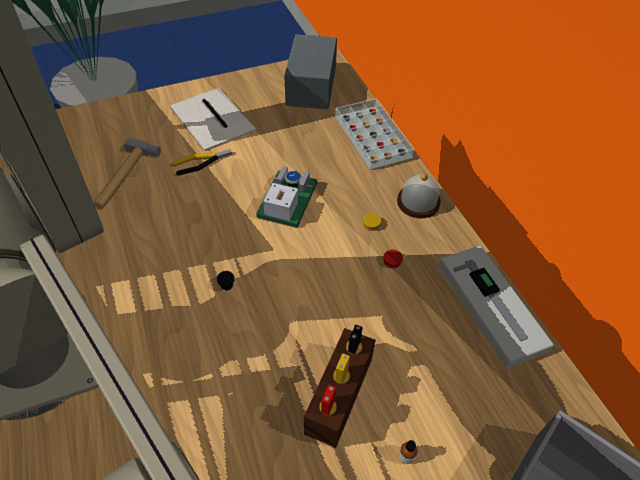

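The top picture shows the stand at (457,268) with the red key in its end slot at (488,290), and the holder turret at (242,237). The side view agrees: the key is at the end of the stand at (328,400). I'll go to a hover over the key.

>>> play_rows(
  increments="80 -33 5 -6 -1;160 -66 10 -12 -1;240 -100 15 -18 -1;318 -133 19 -23 -1;318 -133 19 -23 -1;318 -133 19 -23 -1;318 -133 19 -23 -1;318 -133 19 -23 -1;318 -133 19 -23 -1;318 -133 19 -23 -1;318 -133 19 -23 -1;318 -133 19 -23 -1;318 -133 19 -23 -1;318 -133 19 -23 -1",
  force=50,
)

```text
t: 2.3
tool_pos: [0.4634, -0.3233, 0.1997]
orientation: [2.914, 1.173, 0.0]
force: [0.4, -0.3, 0.7]
opening: 0.0928
gripper_force: 0.0
```

```bash
cat > h.py <<'E'
from plant import robot
import cv2,numpy as np
from scipy.spatial.transform import Rotation as R
def state():
    s=robot.read_state(); M=R.from_rotvec(s["orientation"]).as_matrix()
    print("t",round(s["t"],2),"tcp",np.round(s["tool_pos"],4),"xang",round(np.degrees(np.arctan2(M[1,0],M[0,0])),2),"tilt",np.round(M[:,2],4),"F",np.round(s["force"],1),"T",np.round(s["wrist_torque"],2),"open",round(s["opening"],4),"q6",round(s["q"][5],3))
    return s,M
def ray(c,px,z,cal):
    """pixel points -> world points on plane z"""
    f=240/np.tan(np.radians(cal["vertical_fov"]/2)); p=np.atleast_2d(px)-[cal["cx"],cal["cy"]]
    if c=="wrist":
        r=np.linalg.norm(p,axis=1)+1e-9; th=r/f
        d=np.c_[p/r[:,None]*np.sin(th)[:,None],np.cos(th)]
    else: d=np.c_[p/f,np.ones(len(p))]
    M=R.from_rotvec(cal["rvec"]).as_matrix(); o=-M.T@cal["tvec"]; d=d@M
    return o+d*((z-o[2])/d[:,2])[:,None]
def lm(c,n,f="landmark_of"):
    print(c,n,[(np.round(d["centre"],4).tolist(),round(d["conf"],2)) for d in getattr(robot,f)(c,n)[:2]])
E
python3 - <<'E'
from h import *
state();cal=robot.calibration("wrist");a=robot.read_camera("wrist");cv2.imwrite("pics/w1.png",a);print(cal)
for n in("key_grip","key","driver_yellow","driver_black","stand"):lm("wrist",n)
E
```

```text
t 2.3 tcp [ 0.4634 -0.3233  0.1997] xang 43.84 tilt [ 1.e-04 -1.e-04 -1.e+00] F [ 0.4 -0.3  0.7] T [-0.02 -0.04 -0.05] open 0.0928 q6 0.106
{'vertical_fov': 65.70646984690485, 'cx': 317.42090536630644, 'cy': 236.83434690235893, 'rvec': array([-2.63477363,  1.12318598,  0.16704064]), 'tvec': array([-0.55426033,  0.07716477,  0.40580533])}
wrist key_grip [([0.4635, -0.3275, 0.1085], 0.71), ([0.5046, -0.2821, 0.0014], 0.46)]
wrist key [([0.4638, -0.3226, 0.013], 0.95)]
wrist driver_yellow [([0.5076, -0.2784, 0.0109], 0.65)]
wrist driver_black [([0.5486, -0.236, 0.0182], 0.61)]
wrist stand [([0.5075, -0.2841, -0.0022], 0.81)]
```

View pics/w1.png

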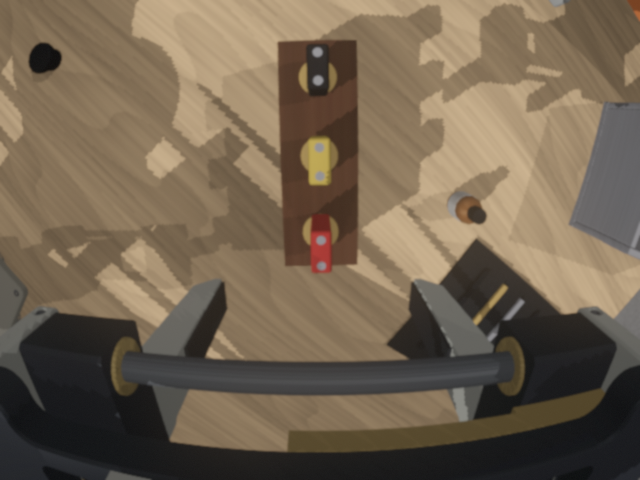

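The wrist view shows the handle tops as red (321,253), yellow (319,161) and black (317,66), with the stand nearly vertical in the picture. I'll project these at handle-top height.

```bash
python3 - <<'E'
from h import *
cal=robot.calibration("wrist");s,M=state()
P=ray("wrist",[(321,253),(319.5,161),(317.5,66)],.134,cal);print(P.round(4))
d=P[2]-P[0];print(np.degrees(np.arctan2(d[1],d[0])),np.linalg.norm(d))
Q=ray("wrist",[(279,41),(357,41),(285,265),(357,264)],.08,cal);print(Q.round(4),Q.mean(0))
for i,j in((2,0),(3,1)):
  d=Q[j]-Q[i];print(np.degrees(np.arctan2(d[1],d[0])),np.linalg.norm(d))
print("tool delta mm",(M.T@(P[0]-s["tool_pos"])*1000).round(1))
E
```

```text
t 2.6 tcp [ 0.4637 -0.3228  0.1996] xang 43.91 tilt [ 0.  0. -1.] F [ 0.  -0.1 -0.8] T [-0.02  0.02  0.01] open 0.0929 q6 0.106
[[ 0.4654 -0.3246  0.134 ]
 [ 0.5082 -0.2819  0.134 ]
 [ 0.5504 -0.2396  0.134 ]]
44.9921035155569 0.12016077611888476
[[ 0.5514 -0.1983  0.08  ]
 [ 0.5924 -0.2408  0.08  ]
 [ 0.4238 -0.3241  0.08  ]
 [ 0.4657 -0.3665  0.08  ]] [ 0.50832387 -0.28240401  0.08      ]
44.60843784527011 0.17923937772390772
44.78155037240865 0.17843470818988066
tool delta mm [-0.1  2.5 65.6]
```

>>> play_rows(
  increments="0 2.5 40 -1 -1;0 2.5 80 -1 -1;0 2.5 107 -1 -1;0 2.5 107 -1 -1;0 2.5 107 -1 -1;0 2.5 107 -1 -1;0 2.5 107 -1 1;0 2.5 107 -1 1;0 2.5 107 -1 1;0 2.5 107 -1 1;0 2.5 107 -1 1;0 2.5 107 -1 1;0 2.5 107 -1 1;0 2.5 107 -1 1;0 2.5 107 -1 1;0 2.5 107 -1 1;0 2.5 107 -1 1",
  force=55,
)

```text
t: 4.3
tool_pos: [0.4654, -0.3246, 0.0926]
orientation: [-2.903, -1.2, -0.0]
force: [0.0, -0.3, 0.5]
opening: 0.0137
gripper_force: 55.0
```

```bash
python3 - <<'E'
from h import *
state()
E
```

```text
t 4.3 tcp [ 0.4654 -0.3246  0.0926] xang 44.9 tilt [-0.  0. -1.] F [ 0.  -0.3  0.5] T [ 0.03 -0.03  0.01] open 0.0137 q6 0.088
```

>>> play_rows(
  increments="0 0 -10 0 1;0 0 -25 0 1;0 0 -40 0 1;0 0 -60 0 1;0 0 -80 0 1;0 0 -105 0 1;0 0 -130 0 1;0 0 -130 0 1;0 0 -130 0 1",
)

```text
t: 5.2
tool_pos: [0.466, -0.325, 0.2242]
orientation: [2.901, 1.199, 0.002]
force: [0.1, -0.8, -0.6]
opening: 0.0138
gripper_force: 55.0
```

```bash
python3 - <<'E'
from h import *
state();a=robot.read_camera("wrist");b=robot.read_camera("side")[200:,200:480]
cv2.imwrite("pics/lift.png",np.hstack([cv2.resize(a[120:],(480,360)),cv2.resize(b,(320,360))]))
E
```

```text
t 5.2 tcp [ 0.466  -0.325   0.2242] xang 44.9 tilt [ 0.0021 -0.0017 -1.    ] F [ 0.1 -0.8 -0.6] T [-0.06 -0.03  0.01] open 0.0138 q6 0.088
```

View pics/lift.png

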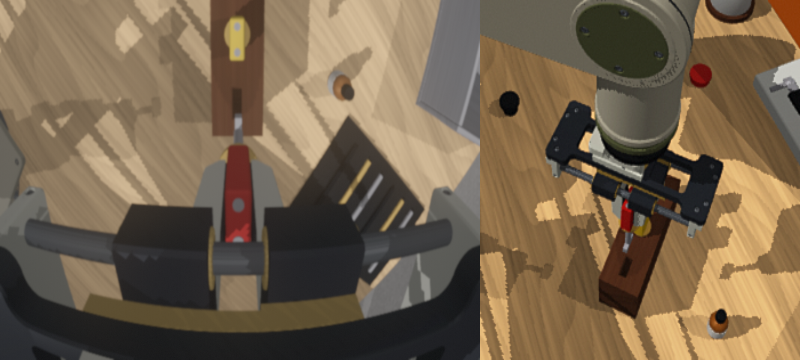

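The key is out and held upright. The wrist picture shows it at (238,195) between the pads, and the side picture shows the empty slot. I'll carry it to the watch side of the turret, already turned half round, so that the wrist camera sees the slot and the last joint has range for the clockwise turn.

>>> play_rows(
  increments="20 -12 0 -8 1;50 -30 0 -16 1;80 -48 0 -24 1;110 -66 0 -32 1;140 -84 0 -40 1;170 -102 0 -48 1;200 -120 0 -56 1;230 -138 0 -64 1;260 -156 0 -72 1;290 -175 0 -80 1;320 -193 0 -88 1;350 -211 0 -96 1;380 -229 0 -104 1;410 -247 0 -112 1;435 -262 0 -120 1;460 -277 0 -128 1;480 -289 0 -136 1;490 -295 0 -144 1;490 -295 0 -152 1;490 -295 0 -160 1",
)

```text
t: 7.3
tool_pos: [0.6033, 0.2306, 0.2204]
orientation: [0.687, -3.062, 0.0]
force: [0.6, -0.9, -0.7]
opening: 0.0134
gripper_force: 55.0
```

>>> play_rows(
  increments="0 0 0 -8 1;0 0 0 -16 1;0 0 0 -24 1;0 0 0 -24 1;0 0 0 -24 1;0 0 0 -24 1",
)

```text
t: 7.9
tool_pos: [0.604, 0.2301, 0.222]
orientation: [1.295, -2.861, -0.0]
force: [0.6, -0.6, -0.7]
opening: 0.0138
gripper_force: 55.0
```

```bash
python3 - <<'E'
from h import *
state();a=robot.read_camera("wrist");cv2.imwrite("pics/w2.png",a)
for n in("socket","watch","holder"):lm("wrist",n)
E
```

```text
t 7.9 tcp [0.604  0.2301 0.222 ] xang -131.29 tilt [-1.e-03 -3.e-04 -1.e+00] F [ 0.6 -0.6 -0.7] T [ 0.13 -0.14  0.01] open 0.0138 q6 -2.136
wrist socket [([0.5584, 0.1681, 0.0603], 0.57)]
wrist watch [([0.6085, 0.2361, 0.0307], 0.56)]
wrist holder [([0.5834, 0.2048, 0.0042], 0.9)]
```

View pics/w2.png

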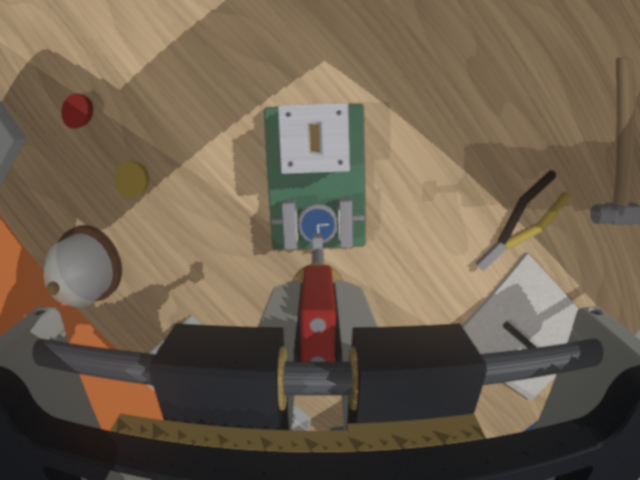

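The wrist view shows the turret plate at corners (278,106), (348,104), (350,172) and (283,174), the slot centre near (315,138), and the blade tip at about (318,243). I'll refine the slot by thresholding and project it.

```bash
python3 - <<'E'
from h import *
s,M=state();cal=robot.calibration("wrist");a=cv2.imread("pics/w2.png")
hsv=cv2.cvtColor(a,cv2.COLOR_BGR2HSV)
def rect(mask,z,x0,y0,x1,y1):
    m=np.zeros(mask.shape,np.uint8);m[y0:y1,x0:x1]=mask[y0:y1,x0:x1]
    c=max(cv2.findContours(m,0,cv2.CHAIN_APPROX_NONE)[0],key=cv2.contourArea).reshape(-1,2).astype(float)
    W=ray("wrist",c,z,cal)[:,:2]; r=cv2.minAreaRect((W*1000).astype(np.float32)); return r,c.mean(0)
print("plate",rect(((hsv[...,1]<50)&(hsv[...,2]>140)).astype(np.uint8),.06,265,95,362,185))
print("slot",rect(((hsv[...,1]>70)).astype(np.uint8),.06,300,112,330,165))
G=ray("wrist",[(265,107),(363,104),(272,248),(365,246)],.016,cal)[:,:2];print("base",G.round(4).tolist(),G.mean(0))
crop=np.hstack([cv2.resize(a[95:185,265:365],None,fx=4,fy=4,interpolation=2),cv2.resize(a[205:295,270:370],None,fx=4,fy=4,interpolation=2)])
cv2.imwrite("pics/c1.png",crop)
# expected tip pixel
Mc=R.from_rotvec(cal["rvec"]).as_matrix();f=240/np.tan(np.radians(cal["vertical_fov"]/2))
for h in(.077,.065,.008):
  p=Mc@(s["tool_pos"]+M[:,2]*h)+cal["tvec"];r=np.linalg.norm(p[:2]);print(h,p[:2]/r*np.arctan2(r,p[2])*f+[cal["cx"],cal["cy"]])
E
```

```text
t 8.1 tcp [0.6043 0.2302 0.2226] xang -131.17 tilt [-1.e-04 -0.e+00 -1.e+00] F [-0.4 -0.1 -0.3] T [ 0.12 -0.08  0.03] open 0.0137 q6 -2.138
plate (((559.5194702148438, 174.15948486328125), (60.86891555786133, 61.01818084716797), 50.489925384521484), array([314.26666667, 137.31111111]))
slot (((559.6856079101562, 174.36952209472656), (23.177331924438477, 8.140003204345703), 51.52870559692383), array([314.02985075, 137.74626866]))
base [[0.5764, 0.1192], [0.5015, 0.1809], [0.6704, 0.2321], [0.5945, 0.2955]] [0.58569616 0.20691627]
0.077 [317.63408322 246.60975343]
0.065 [317.63770415 252.38382868]
0.008 [317.65990479 289.02659089]
```

View pics/c1.png

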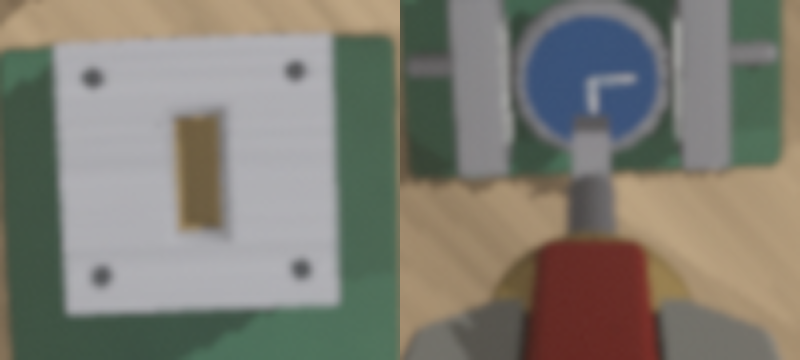

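The slot and plate fits agree: the centre is about (0.559, 0.174) at 50.4°. The blade tip lies on the tool axis as predicted. I'll move above the slot with the tip about 15 mm over it and look again.

>>> play_rows(
  increments="20 -1 5 -1.6 1;45 -2 15 -1.6 1;65 -3 35 -1.6 1;72 -3 55 -1.6 1;72 -3 70 -1.6 1;72 -3 70 -1.6 1;72 -3 70 -1.6 1;72 -3 70 -1.6 1",
)

```text
t: 8.9
tool_pos: [0.5602, 0.1746, 0.1539]
orientation: [-1.34, 2.839, -0.001]
force: [0.4, -0.1, 0.3]
opening: 0.0136
gripper_force: 55.0
```

```bash
python3 - <<'E'
from h import *
s,M=state();cal=robot.calibration("wrist");a=robot.read_camera("wrist");cv2.imwrite("pics/w3.png",a)
b=robot.read_camera("side");
cv2.imwrite("pics/w3c.png",np.hstack([cv2.resize(a[130:310,240:400],None,fx=3,fy=3,interpolation=2),cv2.resize(b[150:240,240:290],(300,540),interpolation=2)]))
Mc=R.from_rotvec(cal["rvec"]).as_matrix();f=240/np.tan(np.radians(cal["vertical_fov"]/2))
def pix(P):
  p=Mc@P+cal["tvec"];r=np.linalg.norm(p[:2]);return p[:2]/r*np.arctan2(r,p[2])*f+[cal["cx"],cal["cy"]]
tip=s["tool_pos"]+M[:,2]*.077
for u,v in((11,3),(11,-3),(13,0),(-11,0)): print("tip",u,v,pix(tip+M@[u/1e3,v/1e3,0]).round(1))
d=np.radians(230.4);ex=np.array([np.cos(d),np.sin(d),0]);ey=np.array([-ex[1],ex[0],0]);S=np.array([.559,.174,.06])
for u in(30,-30):
  for v in(30,-30): print("plate",pix(S+(u*ex+v*ey)/1e3).round(1))
for u in(13,-13):
  for v in(5,-5): print("slot",pix(S+(u*ex+v*ey)/1e3).round(1))
E
```

```text
t 8.9 tcp [0.5602 0.1746 0.1539] xang -129.48 tilt [ 1.8e-03  5.0e-04 -1.0e+00] F [ 0.4 -0.1  0.3] T [ 0.12 -0.11 -0.06] open 0.0136 q6 -2.238
tip 11 3 [322.1 231.3]
tip 11 -3 [313.3 231.3]
tip 13 0 [317.7 228.5]
tip -11 0 [317.7 261.5]
plate [276.7 197.2]
plate [360.7 197.4]
plate [279.1 275. ]
plate [357.9 275.2]
slot [311.8 220.3]
slot [325.6 220.3]
slot [311.8 254.2]
slot [325.3 254.2]
```

View pics/w3c.png

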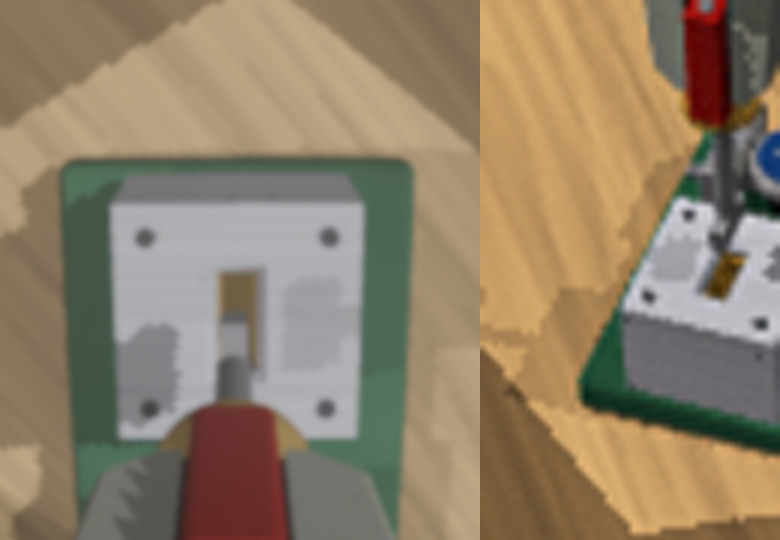

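The close view shows the plate corners within 1 px of prediction, with the slot centre at about (319.3,237). The blade is at columns 313–322, as expected. One quick check of where the key sits along the handle's wide side.

```bash
python3 - <<'E'
from h import *
s,M=state();cal=robot.calibration("wrist")
Mc=R.from_rotvec(cal["rvec"]).as_matrix();f=240/np.tan(np.radians(cal["vertical_fov"]/2))
def pix(P):
  p=Mc@P+cal["tvec"];r=np.linalg.norm(p[:2]);return p[:2]/r*np.arctan2(r,p[2])*f+[cal["cx"],cal["cy"]]
for n,u,h in(("handle",15,8),("handle",13,8),("tip",11,77),("tip",9,77),("taperend",11,75),("bladetop",11,65),("bladetop",9,65)):print(n,u,pix(s["tool_pos"]+M@[u/1e3,0,h/1e3]).round(1))
P=ray("wrist",[(276.7,197.7),(361,197.7),(279.7,276),(359.3,275.3)],.06,cal);print(P.mean(0).round(4),(M.T@(P.mean(0)-s["tool_pos"])*1e3).round(1))
d=P[0]-P[2];e=P[1]-P[3];print(np.degrees(np.arctan2([d[1],e[1]],[d[0],e[0]])))
E
```

```text
t 9.0 tcp [0.5602 0.1745 0.1539] xang -129.48 tilt [ 2.e-03  4.e-04 -1.e+00] F [-0.1  0.1  0.2] T [ 0.09 -0.07  0.02] open 0.0137 q6 -2.238
handle 15 [317.7 261.9]
handle 13 [317.7 265.7]
tip 11 [317.6 231.3]
tip 9 [317.6 234.1]
taperend 11 [317.6 232.1]
bladetop 11 [317.7 236.4]
bladetop 9 [317.7 239.4]
[0.5588 0.1744 0.06  ] [ 1.1  1.1 93.9]
[-129.17205113 -128.76105594]
```

>>> play_rows(
  increments="2.5 1 0 -0.5 1;2.5 1 4 -0.5 1;2.5 1 10 -0.5 1;2.5 1 14 -0.5 1;2.5 1 18 -0.5 1;2.5 1 20 -0.5 1;2.5 1 22 -0.5 1;2.5 1 24 -0.5 1;2.5 1 24 -0.5 1;2.5 1 24 -0.5 1",
)

```text
t: 10.0
tool_pos: [0.557, 0.1727, 0.129]
orientation: [-1.352, 2.835, -0.0]
force: [-0.6, -0.1, 1.1]
opening: 0.0139
gripper_force: 55.0
```

```bash
python3 - <<'E'
from h import *
state()
E
```

```text
t 10.0 tcp [0.557  0.1727 0.129 ] xang -129.0 tilt [ 3.e-04  0.e+00 -1.e+00] F [-0.6 -0.1  1.1] T [ 0.03  0.09 -0.  ] open 0.0139 q6 -2.248
```

>>> play_rows(
  increments="0 0 2 0 1;0 0 4 0 1;0 0 6 0 1;0 0 8 0 1;0 0 10 0 1;0 0 12 0 1;0 0 14 0 1;0 0 15 0 1;0 0 15 0 1;0 0 15 0 1;0 0 15 0 1",
)

```text
t: 11.1
tool_pos: [0.5573, 0.173, 0.1146]
orientation: [-1.352, 2.834, -0.0]
force: [-0.7, 1.1, 6.9]
opening: 0.0135
gripper_force: 55.0
```

```bash
python3 - <<'E'
from h import *
state()
E
```

```text
t 11.1 tcp [0.5573 0.173  0.1146] xang -128.99 tilt [ 1.2e-03  5.0e-04 -1.0e+00] F [-0.7  1.1  6.9] T [ 0.49  0.15 -0.02] open 0.0135 q6 -2.248
```

>>> play_rows(
  increments="0 0 1 0 1;0 0 2 0 1;0 0 3 0 1;0 0 3 0 1;0 0 3 0 1",
  force=60,
)

```text
t: 11.6
tool_pos: [0.5576, 0.1731, 0.1132]
orientation: [-1.352, 2.834, -0.0]
force: [-5.0, 0.1, 19.0]
opening: 0.0136
gripper_force: 60.0
```

```bash
python3 - <<'E'
from h import *
state()
E
```

```text
t 11.6 tcp [0.5576 0.1731 0.1132] xang -128.99 tilt [ 1.9e-03  7.0e-04 -1.0e+00] F [-5.   0.1 19. ] T [ 0.27  1.32 -0.03] open 0.0136 q6 -2.248
```

>>> play_rows(
  increments="0.3 0.3 -1 0 1;0.3 0.5 -1 8 1;0.2 0.7 -1 16 1;0.2 0.9 -1 24 1;0 1.1 -1 32 1;-0.1 1.3 -1 40 1;-0.3 1.4 -1 48 1;-0.5 1.6 -1 56 1;-0.7 1.7 -1 64 1;-0.9 1.7 -1 72 1;-1 1.8 -1 80 1;-1.1 1.8 -1 80 1;-1.1 1.8 -1 80 1",
)

```text
t: 12.9
tool_pos: [0.5573, 0.1748, 0.1134]
orientation: [0.786, 3.039, 0.002]
force: [-0.4, 0.8, 12.0]
opening: 0.0139
gripper_force: 60.0
```

```bash
python3 - <<'E'
from h import *
state()
E
```

```text
t 12.9 tcp [0.5573 0.1748 0.1134] xang 150.99 tilt [ 2.8e-03  3.0e-04 -1.0e+00] F [-0.4  0.8 12. ] T [ 0.14 -0.03  0.05] open 0.0139 q6 -0.848
```

>>> play_rows(
  increments="0 0.2 0 8 1;0 0.4 0 16 1;0 0.4 0 16 1;0 0.4 0 16 1;0 0.4 0 16 1",
)

```text
t: 13.4
tool_pos: [0.5576, 0.1751, 0.1134]
orientation: [1.201, 2.9, 0.002]
force: [-1.2, 0.8, 10.2]
opening: 0.0136
gripper_force: 60.0
```

```bash
python3 - <<'E'
from h import *
state();a=robot.read_camera("wrist");b=robot.read_camera("side");t=robot.read_camera("top")
cv2.imwrite("pics/f.png",np.hstack([cv2.resize(a,(400,300)),cv2.resize(b[150:240,230:350],(400,300),interpolation=2)]))
cv2.imwrite("pics/f2.png",cv2.resize(b[140:240,240:340],(600,600),interpolation=2))
E
```

```text
t 13.4 tcp [0.5576 0.1751 0.1134] xang 135.01 tilt [ 2.9e-03  3.0e-04 -1.0e+00] F [-1.2  0.8 10.2] T [ 0.07 -0.12  0.12] open 0.0136 q6 -0.569
```

View pics/f.png

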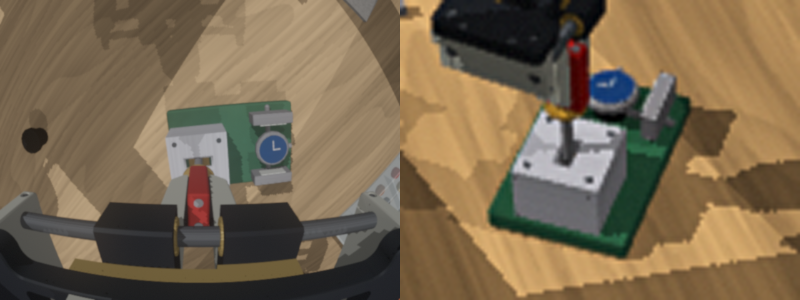

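The wrist view shows both jaws standing clear of the watch, which lies at (272,150), and the side view shows the blade down in the turret and turned across the slot. A small extra turn takes up the remaining play, then I hand in.

>>> play_rows(
  increments="0 0 0 2 1;0 0 0 2 1;0 0 0 2 1;0 0 0 2 1;0 0 0 2 1",
)

```text
t: 14.05
tool_pos: [0.5576, 0.1752, 0.1134]
orientation: [1.251, 2.879, 0.002]
force: [-0.5, 0.3, 10.9]
opening: 0.0132
gripper_force: 60.0
```

```bash
python3 - <<'E'
from h import *
s,_=state();print(s["gripper_force"]);print(robot.close_job())
E
```

```text
t 14.05 tcp [0.5576 0.1752 0.1134] xang 133.01 tilt [ 2.9e-03  3.0e-04 -1.0e+00] F [-0.5  0.3 10.9] T [ 0.03 -0.1   0.08] open 0.0132 q6 -0.534
60.007474422454834
the job is handed in; nothing more can be done
None
```

The job is handed in at 14 s: the key is pushed home in the holder and turned about 98° clockwise (the extra takes up the play), still gripped at 60 N; the last picture, before a final 2° of turn, shows the jaws open around the watch.

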